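# Trip test of the X-ray shutter relay

### The job

Do the daily trip test on the X-ray shutter relay, the wide grey box with the brass flag lever: press its test button fully in so that the lever drops, let the button go, then lift the lever back up past upright until it stays standing by itself. Do not press the button of the small lamp switch box.

Things in the scene. Friction and masses are not known exactly. Their poses are not given: they have to be found in the camera images.
- relay: X-ray shutter relay fixed on the desk: grey box 100 mm deep (x), 150 wide (y), 50 high. Origin: centre of its underside, z up, front (-x) roughly towards the robot. On top: round brass test button at one end (y = +40), brass lever at the other (y = -40) between two steel cheeks (tops at z = 68, 30 mm apart over their outsides). Lever hinge pin: parallel to y at x = -30, z = 58 mm.
- test_button (a joint): Travel of the relay's test button, m: 0 out, 0.009 fully in. Brass, 30 mm across, at x = 0, y = +40 mm in the relay's frame, top at z = 68 mm when out. Pressed straight down against a spring (0.8 N at first, 4.4 N fully in); comes out when let go. From about 6 mm in it tips the lever, which then drops by itself.
- flag_lever (a joint): Lever angle, rad: 0 set (leans 0.2 to the rear of upright, on its stop), 0.2 upright, 1.45 dropped to the front. At its end a cross bar along y, 16 mm thick, 26 long, centre 45 mm from the pin; in the relay's frame at x -21, y -40, z 102 mm set; x -73, y -40, z 72 dropped, free air below. About 70 g, swings easily, falls within 2 s to the stop it leans to; behind upright it stays set.
- lamp_button (a joint): Travel of the button on the lamp switch box, m: 0 out, 0.006 fully in. That box is a bystander: grey, 80 by 80 mm and 45 mm high, with one smaller brass button (18 mm across) in the middle of its top and no lever. Leave it alone.
Not all that is in view belongs to the job. What is shaped like the relay but turquoise is not meant.

How it is judged:
By the outcome, as a careful person would: the job done as asked, in the order asked, and still so for the second after the job is handed in, with the robot touching nothing.
It also fails if it takes over 43 s, if anything falls off the work surface, if the arm or the gripper's body presses on something with over 40 N, if the wrist force passes 120 N, or if a joint passes its speed limit or range.

### The arm

A 6-joint arm with a two-finger parallel gripper is mounted at the origin on the work surface. World frame = base frame: x ahead of the robot, y to its left, z up, the work surface at z = 0. Lengths are in m, angles in degrees, forces in N, time in s.
With the tool pointing down it reaches from about 0.375 to 0.9 m from the base axis. Payload 3.1 kg.
Tool frame: the origin (TCP) lies at the very end of the fingers, on their centre line; the grasp point (between the pads) lies behind it (bot.grip_depth is the z of the grasp point in the tool frame, in m); z points along the fingers, y is the direction in which the jaws open and shut (so a half turn about z gives the same grasp; the last joint's range is limited). The gripper opens to 87 mm and grips with 3 to 60 N. Pads are 19 mm wide; open, the fingers measure 117 mm over their backs; the gripper's body (75 mm by 190 mm) begins 51 mm behind the grasp point.
Start: joints at [63.742, 30.224, 82.088, -0, 67.689, -10.227], TCP at [0.173, 0.601, 0.223] pointing down, gripper open.
Joint ranges: [-176.69, 176.69], [-43.24, 126.21], [12.49, 139.97], [-82, 262], [0, 151.66], [-163.58, 163.58]. Speed limits (degrees/s): [159.86, 159.86, 180, 180, 180, 180].

### API

Orientations are given as a 3x3 rotation matrix whose columns are the frame's x, y, z axes.
In Python, from rig import bot, vision gives the robot as it stands. The module is installed in compiled form; this text tells all that it offers.
- The arm moves only by the shell command python3 -m jog 'ROWS'. ROWS is JSON, a list of rows, each a list of 3 entries, a list of its own where there are three numbers: the shift along the tool's x, y, z in mm, then the turn, a rotation vector about the tool's x, y, z in degrees, then the closure, from 0 (fully open) to 1 (shut). In form: [[[dx, dy, dz], [wx, wy, wz], fingers], ...]. A call has 1 to 12 rows; each row is the pose to reach, as a shift and turn from the pose commanded when the call began, along the tool's axes at that moment; what a row does not reach only later rows make up. A row lasts 1/12 s, in which the tool goes at most 41.7 mm and 7.16 degrees, less where a joint would pass 70% of its speed; a pose out of reach is approached as far as the arm can. A call with a gripper value outside its range is refused whole. The fingers move at their own pace and stop on an object; the grip force is fixed at half the most. Time passes only in rows, so rows that repeat a pose let the fingers close. It gives the time, the measured TCP pose, the force and the opening at its end, in the units of the state.
- bot.read_state(): the state, without advancing time (a new reading comes with each control period).
- vision.capture(name): name is "side" or "top" or "wrist"; returns the picture (420x560x3 uint8, red, green, blue); there is no depth.
- vision.camera_info(name): a dict with "intrinsics" (3x3 intrinsics, pixels), "dist" ([k1, k2, p1, p2, k3] as OpenCV has them; the pictures are not rectified), "camera_from_world" (4x4, takes a point from world to camera coordinates); the wrist camera has in their place "mount" (4x4, takes a point from camera to tool coordinates, whose origin is the TCP and whose axes are the flange's). Camera axes: x right, y up, looking along -z (the intrinsics and any distortion apply to the point x, -y, -z); pixel columns grow to the right and rows downward; lengths in m; the calibration is good to about 2 mm. A picture is of the moment at which its call begins: read the wrist's pose just before it. camera_info takes no time and is no camera call.
- bot.hand_in(): hands the job in, once; it reports no verdict.
The state is a dict: "time_s": time; "joint_positions": joint angles; "qvel": joint speeds; "tau": joint torques, N m; "position": TCP position; "tcp_rot": TCP orientation; "force": force on the tool from outside, world axes, zero at the start; "moment": the same for the moment, N m; "opening": opening from 0.0 (shut) to 1.0 (fully open).
Only numpy, scipy, OpenCV 4.12 (cv2) and the standard library are available. Lean on these libraries where they do the work, as an engineer would, in place of code of your own. Each camera call takes 0.05 s, during which the arm holds its last target. There are 200 camera calls.

## Working session

There is one attempt and no reset: what is moved stays moved. The work goes in short steps, Python scripts to look and compute and a shell command to move; the robot and the scene stay as the last step left them, time stands still between calls to the robot, and variables do not carry over. Pictures are saved under pics/ and viewed, about 8 in all and at most 12, crops included, and the job is handed in when it is done.

```bash
mkdir -p pics
python3 - <<'E'
from rig import bot, vision
import cv2, numpy as np
s=bot.read_state(); print(s['time_s'],s['position'],np.round(s['tcp_rot'],3).tolist(),bot.grip_depth)
a=vision.capture("top"); b=vision.capture("side")
np.save('top.npy',a);np.save('side.npy',b)
cv2.imwrite('pics/a.png',a[...,::-1]);cv2.imwrite('pics/b.png',b[...,::-1])
for n in("top","side"):
  i=vision.camera_info(n);print(n,{k:np.round(v,3).tolist() for k,v in i.items()})
E
```

```text
0.0 [0.17223304 0.60002474 0.22157925] [[-0.961, 0.276, -0.001], [0.276, 0.961, -0.002], [0.0, -0.002, -1.0]] -0.0187
top {'intrinsics': [[508.573, 0.0, 276.8], [0.0, 508.573, 208.613], [0.0, 0.0, 1.0]], 'dist': [0.012, 0.0, 0.0, 0.0, 0.0], 'camera_from_world': [[-0.012, -1.0, -0.01, 0.003], [0.995, -0.013, 0.097, -0.558], [-0.097, -0.009, 0.995, -0.985], [0.0, 0.0, 0.0, 1.0]]}
side {'intrinsics': [[383.237, 0.0, 278.986], [0.0, 383.237, 206.998], [0.0, 0.0, 1.0]], 'dist': [-0.023, 0.0, 0.0, 0.0, 0.0], 'camera_from_world': [[-0.822, -0.569, -0.023, 0.459], [0.316, -0.489, 0.813, -0.233], [-0.474, 0.661, 0.582, -0.53], [0.0, 0.0, 0.0, 1.0]]}
```

View pics/a.png

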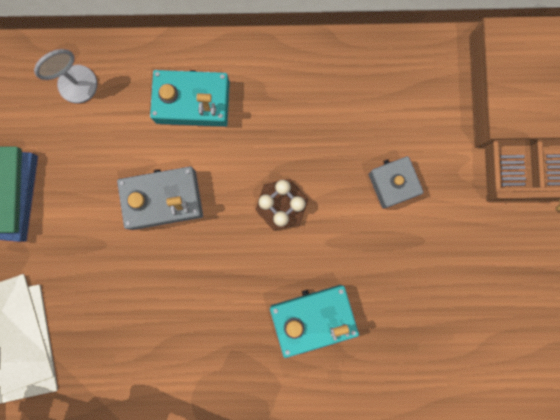

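View pics/b.png

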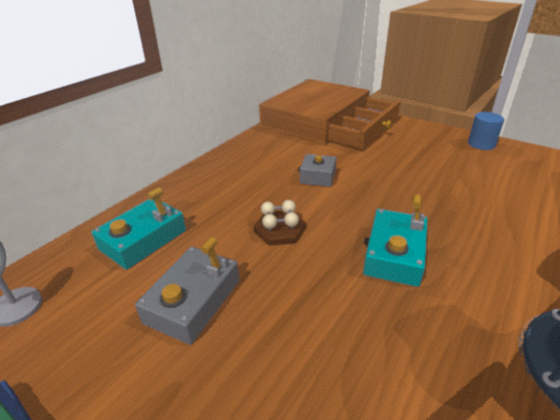

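The top view shows four boxes. The turquoise ones at (190,97) and (314,322) are not meant, and the small grey box at (397,182) has one button and no lever, so it is the lamp switch. The wide grey box at (160,198) with a button at (136,200) and a lever at (175,203) is the relay. I'll measure it and check it in an enlarged crop.

```bash
cat > h.py <<'E'
import numpy as np, cv2
from rig import bot, vision
def ray(name,px,z,pose=None):
    i=vision.camera_info(name);K=np.array(i['intrinsics']);d=np.array(i['dist'],float)
    u=cv2.undistortPoints(np.array(px,float).reshape(-1,1,2),K,d).reshape(-1,2)
    v=np.c_[u[:,0],-u[:,1],-np.ones(len(u))]
    if name=='wrist':
        T=pose@np.array(i['mount'])
    else: T=np.linalg.inv(np.array(i['camera_from_world']))
    D=v@T[:3,:3].T;o=T[:3,3]
    return o+D*((z-o[2])/D[:,2])[:,None]
def pose():
    s=bot.read_state();T=np.eye(4);T[:3,:3]=s['tcp_rot'];T[:3,3]=s['position'];return T
E
python3 - <<'E'
from h import *
a=np.load('top.npy');x0,y0=100,150
c=a[y0:250,x0:220]
hsv=cv2.cvtColor(c,cv2.COLOR_RGB2HSV)
print(hsv[45,35+30],hsv[10,10])
br=cv2.inRange(hsv,(8,140,140),(30,255,255))
n,l,st,ce=cv2.connectedComponentsWithStats(br)
for k in range(1,n):
  if 25<st[k,4]<2000: print(st[k],ce[k]+[x0,y0])
m=cv2.inRange(hsv,(0,0,60),(180,70,255)); m=cv2.inRange(hsv,(90,0,50),(130,120,255))|m
m=cv2.morphologyEx(m,cv2.MORPH_CLOSE,np.ones((7,7)));m=cv2.morphologyEx(m,cv2.MORPH_OPEN,np.ones((5,5)))
cs,_=cv2.findContours(m,0,2);q=max(cs,key=cv2.contourArea)
r=cv2.boxPoints(cv2.minAreaRect(q))+[x0,y0];print(r)
w=ray('top',r,0.05);print(w,w.mean(0),np.linalg.norm(np.diff(w,axis=0),axis=1))
v=cv2.resize(c,None,fx=5,fy=5,interpolation=cv2.INTER_CUBIC)[...,::-1].copy()
cv2.polylines(v,[((r-[x0,y0])*5).astype(int)],1,(0,0,255),1)
cv2.imwrite('pics/c.png',v)
E
```

```text
[107  12 146] [ 12 134 183]
[[114.87198448 178.29600334]
 [193.72000122 163.95999718]
 [203.30400085 216.6720047 ]
 [124.45598602 231.00801086]]
[[0.61998476 0.31239152 0.05      ]
 [0.64636599 0.15786706 0.05      ]
 [0.54227523 0.13884835 0.05      ]
 [0.51636773 0.29185347 0.05      ]] [0.58124843 0.2252401  0.05      ] [0.15676026 0.10581398 0.15518301]
```

View pics/c.png

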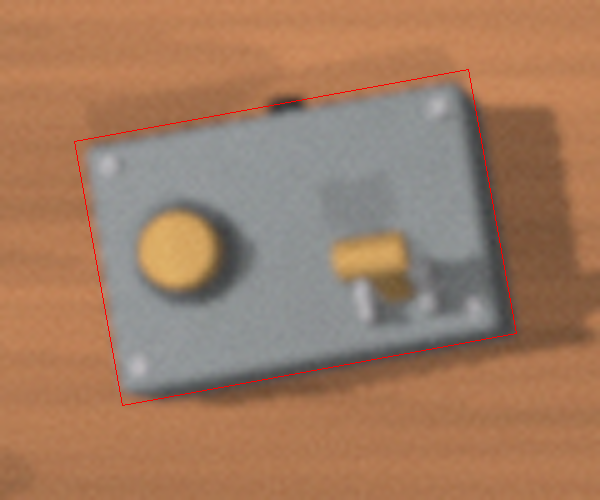

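The crop confirms it: a grey box with its button at (135.8,200) and the lever bar standing at (173.8,201), just behind the cheeks.

Run:
```python
from h import *
f=lambda p:np.array(p)/5.+[100,150]-.4
b=ray('top',[f((179,250))],.068)[0]; l=ray('top',[f((369,255))],.106)[0]
c=ray('top',[f(p) for p in((87,148),(462,83),(502,330),(123,391))],.05)
y1=(c[0]-c[1])+(c[3]-c[2]);psi=np.degrees(np.arctan2(-y1[0],y1[1]))
print(b,l,c.mean(0),psi,np.linalg.norm(np.diff(c,axis=0),axis=1))
y=np.array([-np.sin(np.radians(psi)),np.cos(np.radians(psi))]);x=np.array([y[1],-y[0]])
C=c.mean(0)[:2]
print('btn in relay',(b[:2]-C)@x,(b[:2]-C)@y,'bar',(l[:2]-C)@x,(l[:2]-C)@y)
T=pose();Ti=np.linalg.inv(T)
print('shift mm to 110mm above btn', (Ti@np.r_[b[:2],.110,1])[:3]*1e3)
```

```text
[0.57528672 0.26631318 0.068     ] [0.56799456 0.18531142 0.106     ] [0.58178785 0.22678944 0.05      ] 8.824422897273728 [0.14887222 0.09880284 0.14878801]
btn in relay -0.00036096118327300466 0.040053219517024514 bar -0.019993042986251593 -0.038871063556888595
shift mm to 110mm above btn [-479.54180684 -209.26981381  111.91803316]
```

```bash
python3 -m jog '[[[-40,-17,0],[0,0,-7],1],[[-80,-35,0],[0,0,-14],1],[[-480,-209,40],[0,0,-25],1],[[-480,-209,40],[0,0,-25],1],[[-480,-209,40],[0,0,-25],1],[[-480,-209,40],[0,0,-25],1],[[-480,-209,40],[0,0,-25],1],[[-480,-209,40],[0,0,-25],1],[[-480,-209,40],[0,0,-25],1],[[-480,-209,40],[0,0,-25],1],[[-480,-209,40],[0,0,-25],1],[[-480,-209,40],[0,0,-25],1]]'
python3 -m jog '[[[0,0,0],[0,0,0],1],[[0,0,0],[0,0,0],1],[[0,0,0],[0,0,0],1]]'
python3 - <<'E'
from h import *
T=pose();print(T)
Ti=np.linalg.inv(T);print((Ti@np.r_[.5753,.2663,.075,1])[:3]*1e3)
a=vision.capture('wrist');np.save('w.npy',a);np.save('wT.npy',T);cv2.imwrite('pics/d.png',a[...,::-1])
print(vision.camera_info('wrist'))
E
```

```text
time_s: 1.1
position: [0.5528, 0.2857, 0.1848]
tcp_rot: [[-0.988, -0.156, -0.001], [-0.156, 0.988, -0.0], [0.001, -0.0, -1.0]]
force: [0.5, -0.6, -1.1]
opening: 0.17
time_s: 1.35
position: [0.551, 0.2872, 0.1847]
tcp_rot: [[-0.988, -0.155, -0.002], [-0.155, 0.988, -0.0], [0.002, 0.0, -1.0]]
force: [-0.7, 0.9, 0.7]
opening: 0.014
[[-9.87920979e-01 -1.54942569e-01 -2.22244317e-03  5.50995492e-01]
 [-1.54942701e-01  9.87923452e-01 -1.13505122e-04  2.87173557e-01]
 [ 2.21319050e-03  2.32217257e-04 -9.99997524e-01  1.84727204e-01]
 [ 0.00000000e+00  0.00000000e+00  0.00000000e+00  1.00000000e+00]]
[-21.01957575 -24.4127596  109.67528659]
{'intrinsics': array([[300.39847956,   0.        , 278.63375465],
       [  0.        , 300.39847956, 207.67798617],
       [  0.        ,   0.        ,   1.        ]]), 'dist': array([0.0145865, 0.       , 0.       , 0.       , 0.       ]), 'mount': array([[ 8.07589465e-04,  9.53969476e-01,  2.99902630e-01,
         8.38449922e-02],
       [ 9.99999600e-01, -6.55110300e-04, -6.08977362e-04,
         2.16885139e-04],
       [-3.84476513e-04,  2.99903001e-01, -9.53969623e-01,
        -1.61085623e-01],
       [ 0.00000000e+00,  0.00000000e+00,  0.00000000e+00,
         1.00000000e+00]])}
```

View pics/d.png

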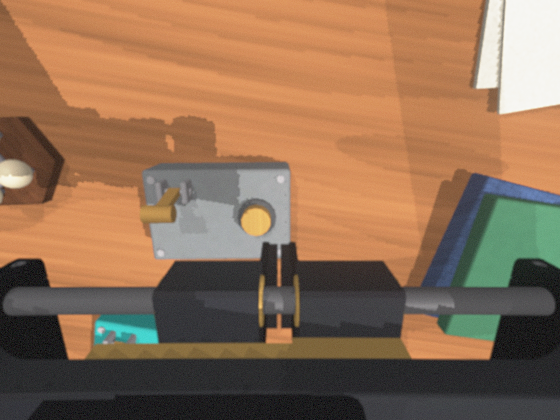

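The wrist view shows the relay from close by, with its button at about (256,218) and the bar end at (157,213). I'll cross-check both against the top-camera estimate.

Run:
```python
from h import *
a=np.load('w.npy');T=np.load('wT.npy')
m=cv2.inRange(cv2.cvtColor(a,cv2.COLOR_RGB2HSV),(15,150,180),(30,255,255))[195:240,230:285]
n,l,s,c=cv2.connectedComponentsWithStats(m);k=1+s[1:,4].argmax();p=c[k]+[230,195];print(p,s[k])
print(ray('wrist',[p],.068,T),ray('wrist',[(157,213)],.106,T))
```

```text
[266. 212.] [36 17  1  1  1]
[[0.56039072 0.27662494 0.068     ]] [[0.56291891 0.18610298 0.106     ]]
```

Run:
```python
from h import *
a=np.load('w.npy');T=np.load('wT.npy');print(a[218,256])
m=cv2.inRange(cv2.cvtColor(a,cv2.COLOR_RGB2HSV),(10,120,120),(35,255,255))[198:237,236:276]
n,l,s,c=cv2.connectedComponentsWithStats(m);k=1+s[1:,4].argmax();p=c[k]+[236,198];print(p,s[k])
for q in (p,(257,220)): print(ray('wrist',[q],.068,T))
```

```text
[234 188 106]
[255.65647744 220.16593886] [  5   8  30  30 687]
[[0.57032132 0.26780226 0.068     ]]
[[0.56994494 0.26908201 0.068     ]]
```

```bash
python3 -m jog '[[[-19,-24,40],[0,0,0],1],[[-19,-24,80],[0,0,0],1],[[-19,-24,105],[0,0,0],1],[[-19,-24,108],[0,0,0],1],[[-19,-24,108],[0,0,0],1],[[-19,-24,108],[0,0,0],1]]'
python3 - <<'E'
from h import *
print(np.round(vision.camera_info('wrist')['mount'][:3,3],3))
a=vision.capture('side')[220:350,120:260];b=vision.capture('wrist')[140:300,100:340]
a=cv2.resize(a,(400,371));b=cv2.resize(b,(400,267))
v=np.vstack([a,b])[...,::-1];v=cv2.resize(v,None,fx=.9,fy=.9);cv2.imwrite('pics/e.png',v)
E
```

```text
time_s: 1.9
position: [0.5743, 0.2681, 0.0787]
tcp_rot: [[-0.987, -0.158, 0.002], [-0.158, 0.987, 0.001], [-0.002, 0.0, -1.0]]
force: [-0.1, 0.6, -0.6]
opening: 0.001
[ 0.084  0.    -0.161]
```

View pics/e.png

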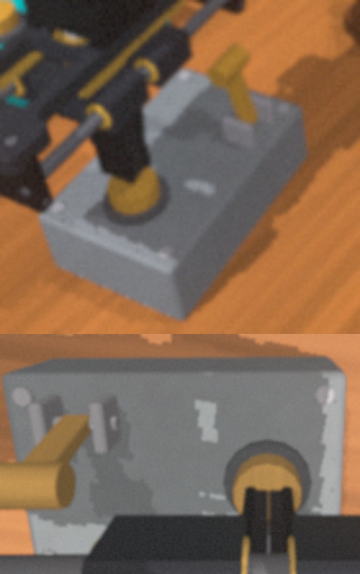

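The closed tips are centred over the relay's button and the lever is still standing. Now I'll press.

```bash
python3 -m jog '[[[0,0,9],[0,0,0],1],[[0,0,13],[0,0,0],1],[[0,0,16],[0,0,0],1],[[0,0,17],[0,0,0],1],[[0,0,17],[0,0,0],1]]'
python3 -m jog '[[[0,0,1],[0,0,0],1],[[0,0,2],[0,0,0],1],[[0,0,2],[0,0,0],1]]'
```

```text
time_s: 2.42
position: [0.5752, 0.2673, 0.0609]
tcp_rot: [[-0.988, -0.156, 0.002], [-0.156, 0.988, 0.001], [-0.002, 0.001, -1.0]]
force: [1.7, 2.1, 3.5]
opening: 0.007
time_s: 2.67
position: [0.5752, 0.2672, 0.0594]
tcp_rot: [[-0.988, -0.156, 0.002], [-0.156, 0.988, 0.001], [-0.002, 0.001, -1.0]]
force: [0.6, 2.8, 5.9]
opening: 0.006
```

```bash
python3 -m jog '[[[0,0,1],[0,0,0],1],[[0,0,1],[0,0,0],1],[[0,0,1],[0,0,0],1]]'
python3 -m jog '[[[0,0,1],[0,0,0],1],[[0,0,1],[0,0,0],1]]'
```

```text
time_s: 2.92
position: [0.5752, 0.2673, 0.0592]
tcp_rot: [[-0.988, -0.156, 0.003], [-0.156, 0.988, 0.001], [-0.003, 0.001, -1.0]]
force: [-0.5, 1.4, 11.7]
opening: 0.004
time_s: 3.08
position: [0.5753, 0.2672, 0.0591]
tcp_rot: [[-0.988, -0.156, 0.003], [-0.156, 0.988, 0.001], [-0.003, 0.001, -1.0]]
force: [-1.2, 1.0, 14.7]
opening: 0.009
```

The button has bottomed: the height no longer changes while the force rises to 15 N. I'll release it, back off and look at the lever.

```bash
python3 -m jog '[[[0,0,-40],[0,0,0],1],[[0,0,-80],[0,0,0],1],[[0,0,-100],[0,0,0],1],[[40,0,-100],[0,0,0],1],[[73,-20,-100],[0,0,0],0.5],[[73,-40,-100],[0,0,0],0.3],[[73,-80,-100],[0,0,0],0.3],[[73,-80,-100],[0,0,0],0.3],[[73,-80,-100],[0,0,0],0.3],[[73,-80,-100],[0,0,0],0.3],[[73,-80,-100],[0,0,0],0.3],[[73,-80,-100],[0,0,0],0.3]]'
python3 -m jog '[[[0,0,0],[0,0,0],0.3],[[0,0,0],[0,0,0],0.3],[[0,0,0],[0,0,0],0.3],[[0,0,0],[0,0,0],0.3],[[0,0,0],[0,0,0],0.3],[[0,0,0],[0,0,0],0.3],[[0,0,0],[0,0,0],0.3],[[0,0,0],[0,0,0],0.3],[[0,0,0],[0,0,0],0.3],[[0,0,0],[0,0,0],0.3],[[0,0,0],[0,0,0],0.3],[[0,0,0],[0,0,0],0.3]]'
python3 - <<'E'
from h import *
T=pose();w=vision.capture('wrist');np.save('w2.npy',w);np.save('w2T.npy',T)
s=vision.capture('side')[220:350,120:260]
v=np.hstack([cv2.resize(s,(400,371)),cv2.resize(w,(400,300))[:300].copy() if 0 else cv2.resize(w,(400,371))])[...,::-1]
cv2.imwrite('pics/f.png',v)
C=np.array([.5810,.2272]);psi=np.radians(8.9)
R=np.array([[np.cos(psi),-np.sin(psi)],[np.sin(psi),np.cos(psi)]])
for q in((-73,-40,72),(-21,-40,102)):
  g=np.r_[C+R@np.array(q[:2])/1e3,q[2]/1e3,1];print(g[:3],(np.linalg.inv(T)@g)[:3]*1e3)
E
```

```text
time_s: 4.08
position: [0.5142, 0.1771, 0.156]
tcp_rot: [[-0.988, -0.157, -0.001], [-0.157, 0.988, -0.0], [0.001, 0.0, -1.0]]
force: [-0.3, 0.8, 0.4]
opening: 0.523
time_s: 5.08
position: [0.5147, 0.1762, 0.1564]
tcp_rot: [[-0.988, -0.156, 0.0], [-0.156, 0.988, 0.0], [-0.0, 0.0, -1.0]]
force: [-0.0, -0.3, 0.7]
opening: 0.7
[0.51506735 0.17638775 0.072     ] [-4.24608626e-01  7.32361460e-02  8.44275590e+01]
[0.56644126 0.18443269 0.102     ] [-5.24254091e+01  1.47611379e-02  5.44290035e+01]
```

View pics/f.png

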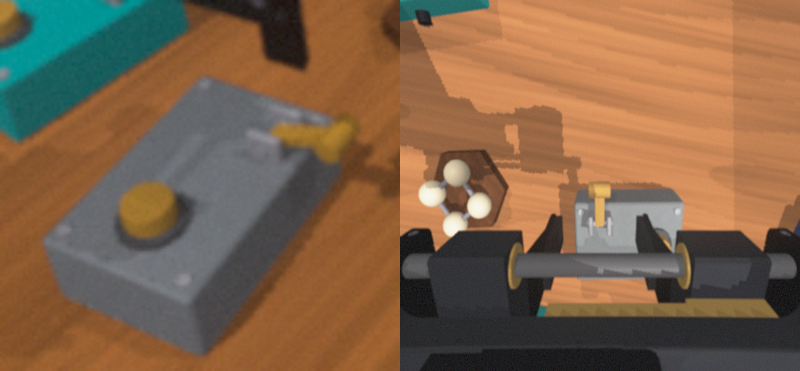

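The side view shows the lever dropped to the front and the button out again. In the wrist view the bar at (279,212) is centred between the open jaws. I'll lower the jaws around its ends and grip.

```bash
python3 -m jog '[[[2,0,35],[0,0,0],0.3],[[2,0,70],[0,0,0],0.3],[[2,0,95],[0,0,0],0.3],[[2,0,100],[0,0,0],0.3],[[2,0,100],[0,0,0],0.3],[[2,0,100],[0,0,0],0.3]]'
python3 -m jog '[[[0,0,0],[0,0,0],0.65],[[0,0,0],[0,0,0],0.65],[[0,0,0],[0,0,0],0.65],[[0,0,0],[0,0,0],0.65],[[0,0,0],[0,0,0],0.65],[[0,0,0],[0,0,0],1],[[0,0,0],[0,0,0],1],[[0,0,0],[0,0,0],1],[[0,0,0],[0,0,0],1],[[0,0,0],[0,0,0],1]]'
```

```text
time_s: 5.68
position: [0.5134, 0.1761, 0.057]
tcp_rot: [[-0.988, -0.156, 0.001], [-0.156, 0.988, 0.0], [-0.001, -0.0, -1.0]]
force: [-0.1, 0.2, 0.5]
opening: 0.701
time_s: 6.52
position: [0.5127, 0.1761, 0.0566]
tcp_rot: [[-0.988, -0.156, 0.0], [-0.156, 0.988, 0.0], [-0.0, 0.0, -1.0]]
force: [-0.3, 0.8, 2.9]
opening: 0.298
```

```bash
python3 -m jog '[[[-2,0,-5],[0,0,0],1],[[-5,0,-10],[0,0,0],1],[[-8,0,-15],[0,0,0],1],[[-12,0,-19],[0,0,0],1],[[-16,0,-22],[0,0,0],1],[[-21,0,-25],[0,0,0],1],[[-21,0,-25],[0,0,0],1]]'
```

```text
time_s: 7.1
position: [0.5318, 0.1793, 0.0819]
tcp_rot: [[-0.988, -0.156, -0.005], [-0.156, 0.988, -0.0], [0.005, 0.0, -1.0]]
force: [-4.7, 0.8, -0.0]
opening: 0.293
```

Low forces and still gripped. I'll carry on past upright: 27 mm further back and 5 mm up.

```bash
python3 -m jog '[[[-5,0,-3],[0,0,0],1],[[-10,0,-4],[0,0,0],1],[[-16,0,-5],[0,0,0],1],[[-21,0,-6],[0,0,0],1],[[-26,0,-5],[0,0,0],1],[[-29,0,-5],[0,0,0],1],[[-29,0,-5],[0,0,0],1]]'
python3 - <<'E'
from h import *
s=vision.capture('side')[220:350,120:260];w=vision.capture('wrist')
v=np.hstack([cv2.resize(s,(400,371)),cv2.resize(w[120:340,130:430],(400,293+78))])[...,::-1]
cv2.imwrite('pics/g.png',v)
E
```

```text
time_s: 7.68
position: [0.5625, 0.1843, 0.0882]
tcp_rot: [[-0.988, -0.156, 0.001], [-0.156, 0.988, 0.001], [-0.001, 0.001, -1.0]]
force: [-4.0, 2.3, 6.7]
opening: 0.296
```

View pics/g.png

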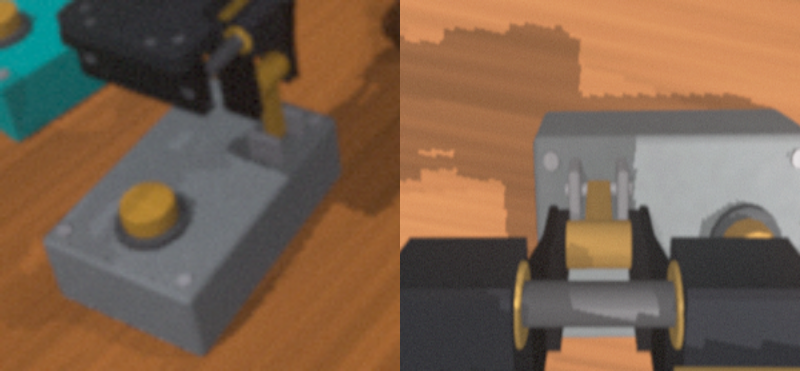

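The lever leans past upright to the rear between the jaws. I'll release it and go straight up.

```bash
python3 -m jog '[[[0,0,0],[0,0,0],0.4],[[0,0,0],[0,0,0],0.4],[[0,0,0],[0,0,0],0.4],[[0,0,0],[0,0,0],0.4],[[0,0,0],[0,0,0],0.4],[[0,0,-15],[0,0,0],0.4],[[0,0,-40],[0,0,0],0.4],[[0,0,-80],[0,0,0],0.4],[[0,0,-100],[0,0,0],0.4],[[40,0,-100],[0,0,0],0.4],[[80,0,-100],[0,0,0],0.4],[[80,0,-100],[0,0,0],0.4]]'
python3 -m jog '[[[0,0,0],[0,0,0],0.4],[[0,0,0],[0,0,0],0.4],[[0,0,0],[0,0,0],0.4],[[0,0,0],[0,0,0],0.4],[[0,0,0],[0,0,0],0.4],[[0,0,0],[0,0,0],0.4],[[0,0,0],[0,0,0],0.4],[[0,0,0],[0,0,0],0.4],[[0,0,0],[0,0,0],0.4],[[0,0,0],[0,0,0],0.4],[[0,0,0],[0,0,0],0.4],[[0,0,0],[0,0,0],0.4]]'
python3 -m jog '[[[0,0,0],[0,0,0],0.4],[[0,0,0],[0,0,0],0.4],[[0,0,0],[0,0,0],0.4],[[0,0,0],[0,0,0],0.4],[[0,0,0],[0,0,0],0.4],[[0,0,0],[0,0,0],0.4],[[0,0,0],[0,0,0],0.4],[[0,0,0],[0,0,0],0.4],[[0,0,0],[0,0,0],0.4],[[0,0,0],[0,0,0],0.4],[[0,0,0],[0,0,0],0.4],[[0,0,0],[0,0,0],0.4]]'
python3 - <<'E'
from h import *
s=vision.capture('side')
cv2.imwrite('pics/i.png',cv2.resize(s[150:350,120:360],(720,600))[...,::-1])
E
```

```text
time_s: 8.78
position: [0.4694, 0.1699, 0.1842]
tcp_rot: [[-0.987, -0.157, -0.019], [-0.157, 0.988, -0.002], [0.019, 0.001, -1.0]]
force: [-2.3, 0.7, -1.0]
opening: 0.602
time_s: 9.78
position: [0.483, 0.1713, 0.1864]
tcp_rot: [[-0.988, -0.156, 0.0], [-0.156, 0.988, 0.0], [-0.0, 0.0, -1.0]]
force: [0.9, -0.2, 0.1]
opening: 0.6
time_s: 10.78
position: [0.483, 0.1713, 0.1864]
tcp_rot: [[-0.988, -0.156, -0.0], [-0.156, 0.988, -0.0], [0.0, -0.0, -1.0]]
force: [0.3, 0.1, 0.8]
opening: 0.602
```

View pics/i.png

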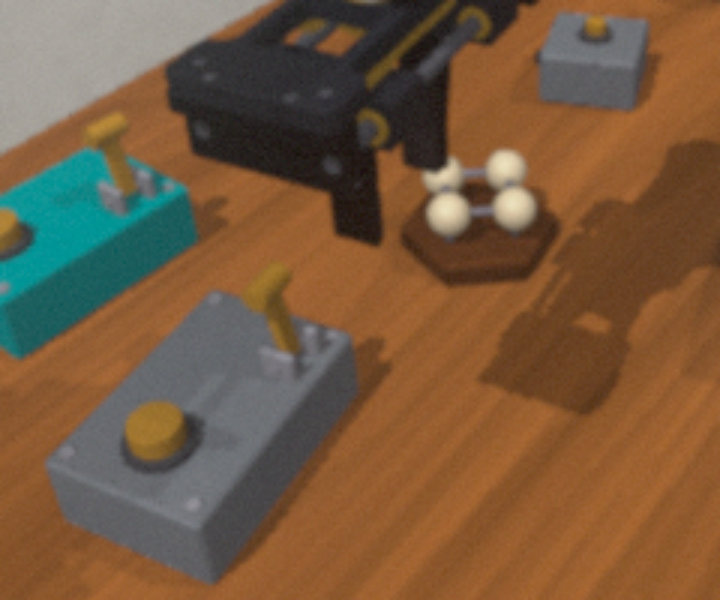

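Two seconds after release the lever at (270,300) still stands leaning to the rear, as it did at the start. The button at (157,430) is out, the lamp box is untouched and the gripper is clear, so I'll hand in.

```bash
python3 -c "
from rig import bot
print(bot.hand_in())"
```

```text
the job is handed in; nothing more can be done
None
```

The trip test on the grey X-ray shutter relay is done and handed in at about 11 s of the 43 s allowed.

- **Button:** I pressed it until it bottomed, with the tip stopped at z = 59 mm and the force rising to about 15 N. After I let it go, a picture showed the button out and the lever dropped to the front.
- **Lever:** I gripped its cross bar by the ends, swung it back past upright and released it. A picture 2 s later showed it standing by itself, leaning to the rear, with the gripper clear of everything.
- **Lamp switch box:** I did not touch it.
- **Disagreement between checks:** the wrist camera placed the button and bar about 5 mm off the top-camera estimate in x. I aimed between the two, and both the press and the grip worked.
- **Failed check:** my first colour mask for the button in the wrist picture failed, so I redid it with wider limits.

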